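# Lock the levelling screw of the balance slab

## Task

The balance slab is level, but the locknut on its levelling screw is loose. Lay the large open-jawed spanner down over the screw's flat tab, with its shank between the two pins so that the screw cannot turn, then swing the locknut's handle clockwise (seen from above) until it comes up tight against its stop. The screw must keep its setting; leave the spanner lying in place and let go of everything.

Things in the scene. Friction and masses are not known exactly. Their poses are not given: they have to be found in the camera images.
- stand: Fixed balance slab (+y side, from y=85 mm, 120 high) and ear plate. Origin: bench level under the screw's axis, z up. Screw: flange dia 48, top z=56; on it a tab 60 long (x), 8 thick, z 56-86. Saddle at x=-130, top z=56, with 2 pins dia 12 at y=±23, to z=88. Spanner in place: on flange and saddle, underside z=56, origin x=-70, y=0, x axes alike. All mm.
- spanner: Larger of two loose steel open-jaw spanners (0.2-0.45 kg), flat on the bench, 187 mm long, 18 high. Origin: underside of the 18 mm wide shank at the grip point; x towards the jaw. Tail x=-85, shank to x=20, head 38 wide, jaw 18 wide, from x=32 to its open end at x=102; over the tab, the screw's axis is at x=70. The other (120 long, jaw 6 wide) does not fit.
- screw (a joint): Turn of the levelling screw, rad, clockwise from above positive; 0: tab along the stand's x. Starts within 0.05 of 0, which is its setting. Turns easily and is dragged along with the locknut unless held; held by spanner and pins it still has up to 0.25 rad of play.
- locknut (a joint): Turn of the locknut on the screw, rad, clockwise from above positive. Starts at 0-0.3, hard stop (tight) at 1.25; stiff (0.35 N m), stays where left. Hex nut (54 mm) under the flange; a bar at z=33 mm leads to an upright round black handle, dia 16, z 29-95, 95 mm from the axis, in direction -0.698 - locknut - screw rad from the stand's x axis (counterclockwise positive).

How it is judged (in metres and radians):
On the way, in this order (a step that is already met when the one before it is completed fails the run):
1. the large spanner lies over the screw's tab, down on flange and saddle with its shank between the pins, before the locknut is turned (x of spanner in the frame of stand between -0.088 and -0.052 m and y of spanner in the frame of stand between -0.015 and 0.015 m and z of spanner in the frame of stand between 0.05 and 0.062 m and angle between the x axis of spanner and the x axis of stand, either way round below 0.2 rad and angle between spanner's own z axis and vertical below 0.12 rad and value of joint locknut below 0.6 rad), for 0.2 s.
2. the locknut is turned tight with the spanner in place (x of spanner in the frame of stand between -0.088 and -0.052 m and y of spanner in the frame of stand between -0.015 and 0.015 m and z of spanner in the frame of stand between 0.05 and 0.062 m and angle between the x axis of spanner and the x axis of stand, either way round below 0.2 rad and angle between spanner's own z axis and vertical below 0.12 rad and value of joint locknut above 1 rad), for 0.2 s.
At the end, for the whole second after the job is handed in: Locknut over 1.0 rad; screw within 0.35 rad of its joint zero; large spanner at rest on flange and saddle (underside 50 to 62 mm up, tilt under 0.12 rad), origin within 18 mm along and 15 mm across of its place, x axis within 0.2 rad of the stand's (all of step 2 and value of joint screw between -0.35 and 0.35 rad and linear speed of spanner below 0.02 m/s); the robot touches nothing.
It fails at once if the screw is turned away from its setting by more than 0.5 rad (value of joint screw above 0.5 rad or value of joint screw below -0.5 rad).
It also fails if it takes over 51 s, if anything falls off the work surface, if the arm or the gripper's body presses on something with over 40 N, if the wrist force passes 120 N, or if a joint passes its speed limit or range.

## Robot

A 6-joint arm with a two-finger parallel gripper is mounted at the origin on the work surface. World frame = base frame: x ahead of the robot, y to its left, z up, the work surface at z = 0. Lengths are in mm, angles in rad, forces in N, time in s.
With the tool pointing down it reaches from about 325 to 875 mm from the base axis. Payload 4.4 kg.
Tool frame: the origin (TCP) lies midway between the tips of the shut fingers; the grasp point (between the pads) lies 19 mm behind it; z points along the fingers, y is the direction in which the jaws open and shut (so a half turn about z gives the same grasp; the last joint's range is limited). The gripper opens to 85 mm and grips with 20 to 120 N. Pads are 22 mm wide; open, the fingers measure 114 mm over their backs; the gripper's body (76 mm by 85 mm) begins 54 mm behind the grasp point. The pads swing forward as they close: fully open they stand 13 mm farther back than shut.
Start: joints at [-1.395, 0.207, 1.542, -0, 1.393, -0.15], TCP at [184.571, -544.574, 205.182] pointing down, gripper open.
Joint ranges: [-2.73, 2.73], [-0.86, 2.22], [0.23, 2.46], [-1.11, 4.25], [0.08, 2.63], [-2.82, 2.82]. Speed limits (rad/s): [2.79, 2.79, 3.14, 3.14, 3.14, 3.14].

## Interface

Orientations are given as [roll, pitch, yaw] about the fixed x, y, z axes, in that order (R = Rz(yaw) Ry(pitch) Rx(roll)).
In Python, from workcell import get_state, snapshot, close_job gives the robot as it stands.
- The arm moves only by the tool jog_arm, never from a script. Its argument "deltas" is a list of rows, each an object of numbers: "tx", "ty", "tz": the shift along the tool's x, y, z in m; "ax", "ay", "az": the turn, a rotation vector about the tool's x, y, z in degrees; "fingers": the finger opening in m, from 0 to 0.0854. In form: [{"tx": .., "ty": .., "tz": .., "ax": .., "ay": .., "az": .., "fingers": ..}, ...]. A call has 1 to 8 rows; each row shifts and turns the commanded pose from where the row before left it, along the tool's axes as they then stand; what a row does not reach is not made up. A row lasts 1/8 s, in which the tool goes at most 62.5 mm and 10.7 degrees, less where a joint would pass 70% of its speed; a pose out of reach is approached as far as the arm can. A call with a gripper value outside its range is refused whole. The fingers move at their own pace and stop on an object; the grip force is fixed at half the most. Time passes only in rows, so rows that do not move let the fingers close. It gives the time, the measured TCP pose, the force and the opening at its end, in the units of the state.
- get_state(): the state, without advancing time (a new reading comes with each control period).
- snapshot(name): name is "scene" or "top" or "wrist"; returns a dict with "img" (384x512x3 uint8, blue, green, red), "K" (3x3 intrinsics, pixels), "cam_to_world" (4x4, takes a point from camera to world coordinates). Camera axes: x right, y down, z forward; pixel columns grow to the right and rows downward; lengths in mm; the calibration is good to about 2 mm. A picture is of the moment at which its call begins. There is no depth.
- close_job(): hands the job in, once; it reports no verdict.
The state is a dict: "t": time; "joint_positions": joint angles; "qd": joint speeds; "effort": joint torques, N m; "tcp_pos": TCP position; "tcp_rot": TCP orientation; "ft_force": force on the tool from outside, world axes, zero at the start; "torque": the same for the moment, N m; "grip_width": finger opening in mm.
Only numpy, scipy, OpenCV 4.12 (cv2) and the standard library are available. Lean on these libraries where they do the work, as an engineer would, in place of code of your own. Each camera call takes 0.05 s, during which the arm holds its last target. There are 200 camera calls.

## Working session

There is one attempt and no reset: what is moved stays moved. The work goes in short steps, Python scripts to look and compute and a tool call to move; the robot and the scene stay as the last step left them, time stands still between calls to the robot, and variables do not carry over. Pictures are saved under pics/ and viewed, about 8 in all and at most 12, crops included, and the job is handed in when it is done.

Besides the shell and the picture viewer there is one more tool, called after ">>>" as name(argument=value, ...) on one line, values as JSON. jog_arm: Moves the arm, as the interface text tells. Its arguments: {"type":"object","properties":{"deltas":{"type":"array"}},"required":["deltas"]}

```bash
ls; mkdir -p pics; cat > h.py <<'E'
import numpy as np, cv2
from workcell import get_state, snapshot, close_job
def snap(n,f):
    s=snapshot(n); np.savez('pics/'+f,K=s['K'],T=s['cam_to_world']); cv2.imwrite('pics/'+f+'.png',s['img']); return s
def px(f,u,v,z):
    d=np.load('pics/'+f+'.npz'); K,T=d['K'],d['T']
    r=T[:3,:3]@np.linalg.solve(K,[u,v,1.]); o=T[:3,3]
    return (o+r*(z-o[2])/r[2]).round(1)
def proj(f,P):
    d=np.load('pics/'+f+'.npz'); K,T=d['K'],d['T']
    p=K@(T[:3,:3].T@(np.asarray(P,float)-T[:3,3])); return (p[:2]/p[2]).round(1)
E
python3 - <<'E'
from h import *
a=snap('top','top1')['img'];b=snap('scene','sc1')['img']
cv2.imwrite('pics/a.png',cv2.resize(a,(800,600)))
print(get_state())
E
```

```text
pics
{'t': 0.1, 'joint_positions': array([-1.39448092e+00,  2.07405310e-01,  1.54280158e+00,  2.12938661e-06,
        1.39352357e+00, -1.50490282e-01]), 'qd': array([-0.00128798, -0.00137199, -0.0049735 ,  0.0016827 ,  0.00081982,
        0.00081084]), 'effort': array([-6.37481990e-04, -3.84092903e+01, -2.92547446e+01, -2.03286459e-04,
        4.86863588e-03, -1.22699819e-05]), 'tcp_pos': array([ 184.44985343, -543.82984139,  204.10641293]), 'tcp_rot': array([-3.13947932e+00, -3.22578304e-04,  3.26804966e-01]), 'ft_force': array([0.46304536, 0.45242145, 0.03972461]), 'torque': array([-0.01946278, -0.01561083, -0.01654111]), 'grip_width': 85.37462129119568}
```

View pics/a.png

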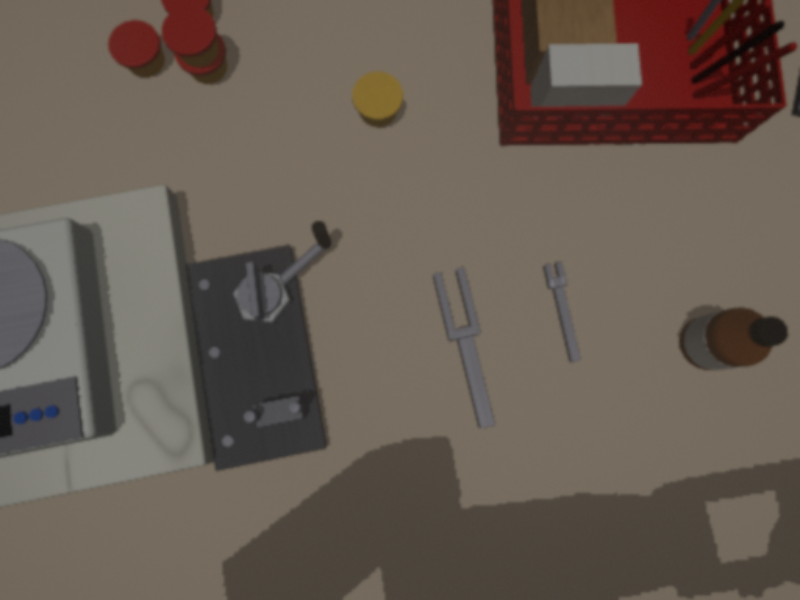

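View pics/sc1.png

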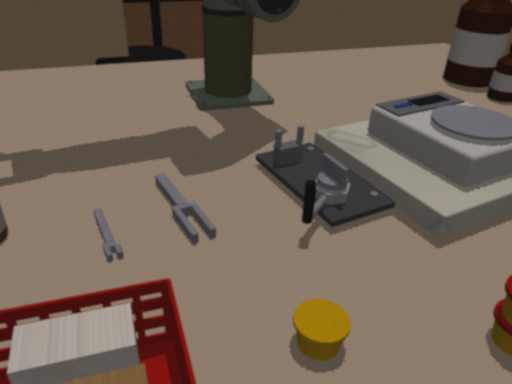

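The top view shows the stand with its tab at about (258,290), the saddle and pins at about (275,410) and the handle at (320,235). The large spanner runs from (450,270) to (487,425) with the jaw up. I'll enlarge that area.

```bash
python3 - <<'E'
from h import *
a=cv2.imread('pics/top1.png')
cv2.imwrite('pics/b.png',cv2.convertScaleAbs(cv2.resize(a[135:305,115:325],None,fx=3.5,fy=3.5,interpolation=cv2.INTER_CUBIC),alpha=1.6))
d=np.load('pics/top1.npz');print(d['K'],d['T'])
E
```

```text
[[377.18546101   0.         253.7816142 ]
 [  0.         377.18546101 193.74435452]
 [  0.           0.           1.        ]] [[-1.84308119e-02 -9.86134172e-01  1.64923316e-01  4.32966534e+02]
 [-9.99746954e-01  1.60490816e-02 -1.57624786e-02 -1.24784544e+02]
 [ 1.28970510e-02 -1.65172098e-01 -9.86180432e-01  6.96890586e+02]
 [ 0.00000000e+00  0.00000000e+00  0.00000000e+00  1.00000000e+00]]
```

View pics/b.png

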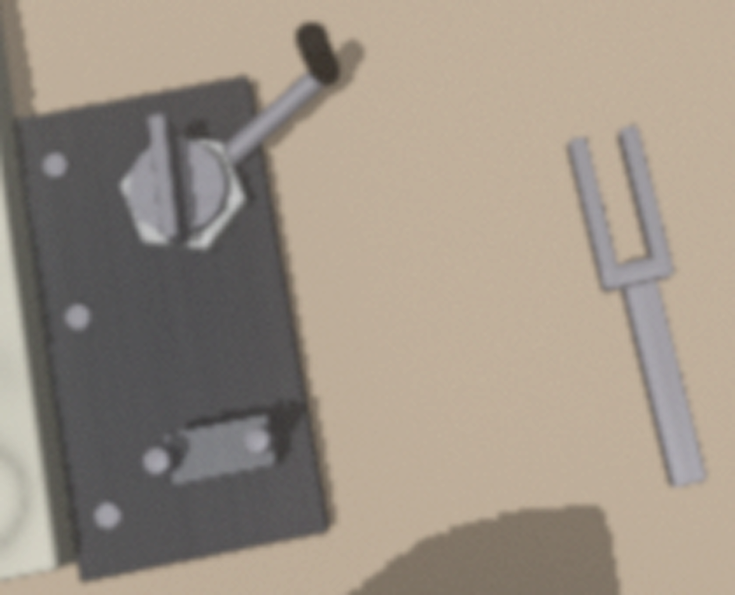

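```bash
cat >> h.py <<'E'
def c(u,v,z): return px('top1',115+(u+.5)/3.5-.5,135+(v+.5)/3.5-.5,z)
E
python3 - <<'E'
from h import *
t=c(687,482,9);j=c(602.5,133,18);print('tail',t,'jaw',j,np.linalg.norm((j-t)[:2]),np.arctan2(*(j-t)[1::-1]))
p1=c(155,460,88);p2=c(257,438,88);print('pins',p1,p2,np.linalg.norm(p2-p1))
f=c(184,190,56);t1=c(157,118,86);t2=c(172,236,86);print('flange',f,'tab',t1,t2,np.linalg.norm(t2-t1))
m=(p1+p2)/2;q=(t1+t2)/2
print('mid',m,q,np.linalg.norm((q-m)[:2]),np.arctan2(*(q-m)[1::-1]),np.arctan2(*(t1-t2)[1::-1]))
print('pin perp',np.arctan2(*(p1-p2)[1::-1])-np.pi/2)
print('handle',c(312,35,95))
E
```

```text
tail [ 403.7 -235.5    9. ] jaw [ 585.  -197.2   18. ] 185.30132217553117 0.20819107609685347
pins [421.3  17.6  88. ] [430.3 -28.3  88. ] 46.774031256670625
flange [551.   13.8  56. ] tab [580.3  20.7  86. ] [523.7  12.5  86. ] 57.19090836837608
mid [425.8   -5.35  88.  ] [552.   16.6  86. ] 128.09466226193814 0.17220753469415206 0.14387529139056585
pin perp 0.1936219928559455
handle [617.2 -53.4  95. ]
```

>>> jog_arm(deltas=[{"az": 6.8},{"tx": 0.0517,"ty": -0.0367,"tz": 0.005},{"tx": 0.0517,"ty": -0.0367,"tz": 0.005},{"tx": 0.0517,"ty": -0.0367,"tz": 0.005},{"tx": 0.0517,"ty": -0.0367,"tz": 0.005},{"tx": 0.0517,"ty": -0.0367,"tz": 0.005},{"tx": 0.0517,"ty": -0.0367,"tz": 0.005},{"tx": 0.0517,"ty": -0.0367,"tz": 0.005}])

```text
invalid input at $.deltas[0]: expected keys tx, ty, tz, ax, ay, az, fingers
```

>>> jog_arm(deltas=[{"tz": 0},{"tz": 0}])

```text
invalid input at $.deltas[0]: expected keys tx, ty, tz, ax, ay, az, fingers
```

```bash
python3 - <<'E'
from h import *
a=snap('wrist','w1')['img']
for P in ([486,-218,18],[403.7,-235.5,18],[585,-197.2,18]): print(proj('w1',P))
print(get_state()['tcp_pos'],get_state()['tcp_rot'])
E
```

```text
[  -7.  -303.7]
[   6.7 -168. ]
[ -27.5 -509.5]
[ 184.45725366 -543.92205396  204.26051249] [-3.13975772e+00 -2.84440901e-04  3.26780616e-01]
```

View pics/w1.png

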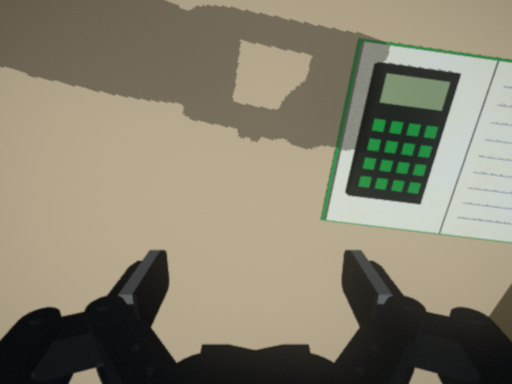

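The moves were refused because every key must be given in each row, so the arm hasn't moved. The wrist view only shows bare bench at the start pose.

>>> jog_arm(deltas=[{"tx": 0,"ty": 0,"tz": 0,"ax": 0,"ay": 0,"az": 6.8,"fingers": 0.06},{"tx": 0.0517,"ty": -0.0367,"tz": 0.003,"ax": 0,"ay": 0,"az": 0,"fingers": 0.06},{"tx": 0.0517,"ty": -0.0367,"tz": 0.003,"ax": 0,"ay": 0,"az": 0,"fingers": 0.06},{"tx": 0.0517,"ty": -0.0367,"tz": 0.003,"ax": 0,"ay": 0,"az": 0,"fingers": 0.06},{"tx": 0.0517,"ty": -0.0367,"tz": 0.003,"ax": 0,"ay": 0,"az": 0,"fingers": 0.06},{"tx": 0.0517,"ty": -0.0367,"tz": 0.003,"ax": 0,"ay": 0,"az": 0,"fingers": 0.06},{"tx": 0.0517,"ty": -0.0367,"tz": 0.003,"ax": 0,"ay": 0,"az": 0,"fingers": 0.06},{"tx": 0.0517,"ty": -0.0367,"tz": 0.003,"ax": 0,"ay": 0,"az": 0,"fingers": 0.06}])

```text
t: 1.15
tcp_pos: [482.0, -221.7, 184.3]
tcp_rot: [3.141, 0.0, 0.208]
ft_force: [1.1, -0.6, -0.7]
grip_width: 60.1
```

>>> jog_arm(deltas=[{"tx": 0,"ty": 0,"tz": 0,"ax": 0,"ay": 0,"az": 0,"fingers": 0.06},{"tx": 0,"ty": 0,"tz": 0,"ax": 0,"ay": 0,"az": 0,"fingers": 0.06}])

```text
t: 1.4
tcp_pos: [480.6, -223.4, 184.1]
tcp_rot: [-3.141, 0.001, 0.209]
ft_force: [-0.4, -0.8, -1.0]
grip_width: 59.8
```

```bash
python3 - <<'E'
from h import *
a=snap('wrist','w2')['img']
for P in ([486,-218,18],[403.7,-235.5,18],[585,-197.2,18]): print(proj('w2',P))
print(get_state()['tcp_pos'],get_state()['tcp_rot'])
E
```

```text
[249.9 165.4]
[250.3 233.1]
[249.6  69.3]
[ 480.26848901 -224.05400791  184.25267353] [-3.14155215e+00  8.56694732e-04  2.07408259e-01]
```

View pics/w2.png

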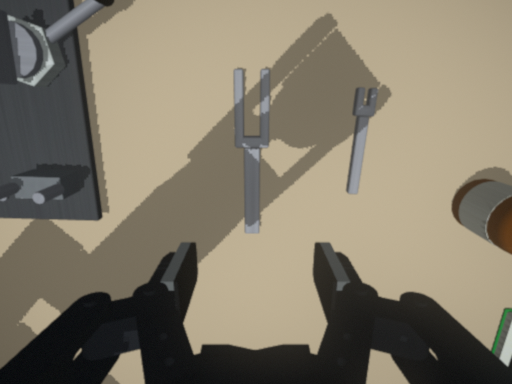

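The wrist view shows the spanner's jaw tips around (252,69) and its tail at (252,233). That is within 2 px of the prediction, so I'll descend and grip.

>>> jog_arm(deltas=[{"tx": 0.007,"ty": -0.0025,"tz": 0.04,"ax": 0,"ay": 0,"az": 0,"fingers": 0.06},{"tx": 0,"ty": 0,"tz": 0.05,"ax": 0,"ay": 0,"az": 0,"fingers": 0.06},{"tx": 0,"ty": 0,"tz": 0.05,"ax": 0,"ay": 0,"az": 0,"fingers": 0.06},{"tx": 0,"ty": 0,"tz": 0.03,"ax": 0,"ay": 0,"az": 0,"fingers": 0.06},{"tx": 0,"ty": 0,"tz": 0.006,"ax": 0,"ay": 0,"az": 0,"fingers": 0.06},{"tx": 0,"ty": 0,"tz": 0,"ax": 0,"ay": 0,"az": 0,"fingers": 0.06}])

```text
t: 2.2
tcp_pos: [487.3, -220.9, 9.1]
tcp_rot: [3.141, -0.001, 0.206]
ft_force: [-0.6, -0.2, -0.5]
grip_width: 59.7
```

>>> jog_arm(deltas=[{"tx": 0,"ty": 0,"tz": 0,"ax": 0,"ay": 0,"az": 0,"fingers": 0.0},{"tx": 0,"ty": 0,"tz": 0,"ax": 0,"ay": 0,"az": 0,"fingers": 0.0},{"tx": 0,"ty": 0,"tz": 0,"ax": 0,"ay": 0,"az": 0,"fingers": 0.0},{"tx": 0,"ty": 0,"tz": 0,"ax": 0,"ay": 0,"az": 0,"fingers": 0.0},{"tx": 0,"ty": 0,"tz": 0,"ax": 0,"ay": 0,"az": 0,"fingers": 0.0},{"tx": 0,"ty": 0,"tz": 0,"ax": 0,"ay": 0,"az": 0,"fingers": 0.0}])

```text
t: 2.95
tcp_pos: [487.3, -219.4, 8.4]
tcp_rot: [-3.141, 0.0, 0.208]
ft_force: [0.1, -0.2, 0.1]
grip_width: -0.1
```

The fingers closed on nothing, so I'll look.

```bash
python3 - <<'E'
from h import *
a=snap('wrist','w3')['img'];b=snap('scene','s3')['img']
cv2.imwrite('pics/c.png',np.hstack([cv2.resize(a,(400,300)),cv2.resize(b[90:300,100:380],(400,300))]))
E
```

```text
(no output)
```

View pics/c.png

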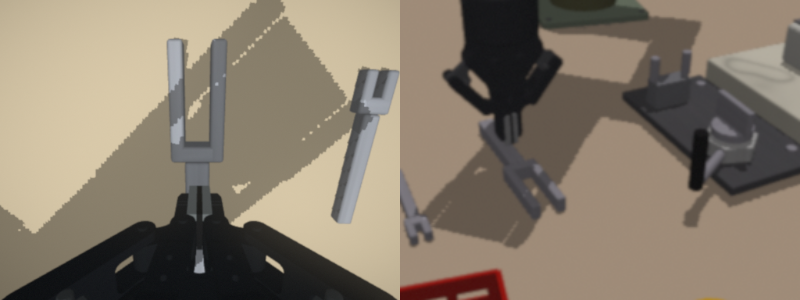

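The picture is ambiguous: the shank seems to lie between the pads even though the width reads about 0. I'll lift a little and check the weight on the force sensor.

>>> jog_arm(deltas=[{"tx": 0,"ty": 0,"tz": -0.02,"ax": 0,"ay": 0,"az": 0,"fingers": 0.0},{"tx": 0,"ty": 0,"tz": -0.02,"ax": 0,"ay": 0,"az": 0,"fingers": 0.0},{"tx": 0,"ty": 0,"tz": 0,"ax": 0,"ay": 0,"az": 0,"fingers": 0.0},{"tx": 0,"ty": 0,"tz": 0,"ax": 0,"ay": 0,"az": 0,"fingers": 0.0}])

```text
t: 3.55
tcp_pos: [486.8, -219.3, 47.8]
tcp_rot: [-3.141, 0.001, 0.208]
ft_force: [-0.0, 0.9, -1.0]
grip_width: 0.1
```

```bash
python3 - <<'E'
from h import *
a=snap('wrist','w4')['img'];b=snap('scene','s4')['img']
print(get_state())
cv2.imwrite('pics/d.png',np.hstack([cv2.resize(a[100:384,120:400],(400,406)),cv2.resize(b[120:260,110:250],(400,406),interpolation=cv2.INTER_CUBIC)]))
E
```

```text
{'t': 3.65, 'joint_positions': array([-5.85341214e-01,  3.07726362e-01,  1.77521015e+00,  5.55335068e-06,
        1.06084851e+00,  7.77400456e-01]), 'qd': array([ 0.00033955,  0.00252742,  0.00129358,  0.00013696, -0.00123849,
       -0.00126832]), 'effort': array([-2.28594668e-03, -3.76942635e+01, -2.41674078e+01,  7.65225604e-05,
       -8.86485010e-03, -2.24559955e-05]), 'tcp_pos': array([ 486.43616483, -219.00573724,   47.37434094]), 'tcp_rot': array([-3.14002666e+00,  1.53434474e-03,  2.08053142e-01]), 'ft_force': array([ 0.41791899, -1.01495038, -0.11168511]), 'torque': array([-0.04836559,  0.00024028,  0.00573587]), 'grip_width': -0.034525392129768545}
```

View pics/d.png

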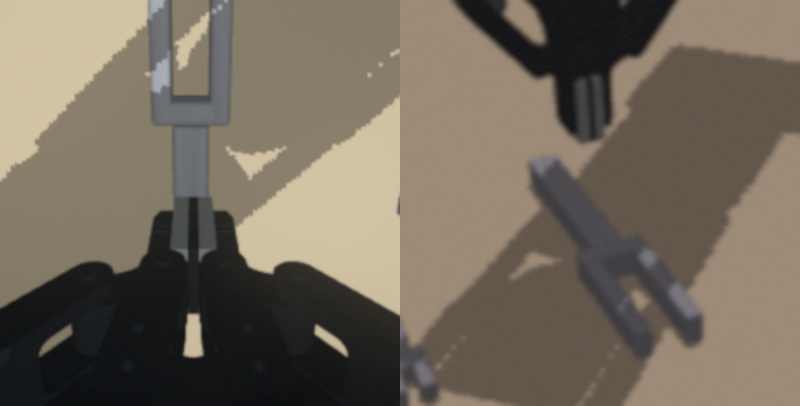

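```bash
python3 - <<'E'
from h import *
def f(n,P): return proj(n,P)
for z in (8,20,30): print('s3 tcp',z,f('s3',[487.3,-219.4,z]), 'in c.png',(f('s3',[487.3,-219.4,z])-[100,90])*[400/280,300/210]+[400,0])
for z in (47,60): print('s4 tcp in d',z,(f('s4',[486.5,-219,z])-[110,120])*[400/140,406/140]+[400,0])
for z in (47,60): print('w4 tcp in d',z,(f('w4',[486.5,-219,z])-[120,100])*[400/280,406/284])
print('tail',(f('s4',[403.7,-235.5,18])-[110,120])*[400/140,406/140]+[400,0],'jaw',(f('s4',[585,-197.2,18])-[110,120])*[400/140,406/140]+[400,0])
for n in ('w3','w4','w2'): print(n,np.load('pics/%s.npz'%n)['T'][:3,3])
a=cv2.imread('pics/s3.png');cv2.imwrite('pics/e.png',cv2.resize(cv2.convertScaleAbs(a[130:250,120:260],alpha=1.8),(700,600),interpolation=cv2.INTER_CUBIC))
E
```

```text
s3 tcp 8 [176.2 201.9] in c.png [508.85714286 159.85714286]
s3 tcp 20 [175.8 195.6] in c.png [508.28571429 150.85714286]
s3 tcp 30 [175.4 190.3] in c.png [507.71428571 143.28571429]
s4 tcp in d 47 [585.42857143 176.32      ]
s4 tcp in d 60 [584.   155.44]
w4 tcp in d 47 [188.71428571 189.27605634]
w4 tcp in d 60 [188.42857143 202.85704225]
tail [538.   153.41] jaw [666.   318.71]
w3 [ 564.03775239 -204.62218066  177.51271115]
w4 [ 563.72761714 -204.50522569  216.87652298]
w2 [ 557.50702615 -208.43854832  353.11115904]
```

View pics/e.png

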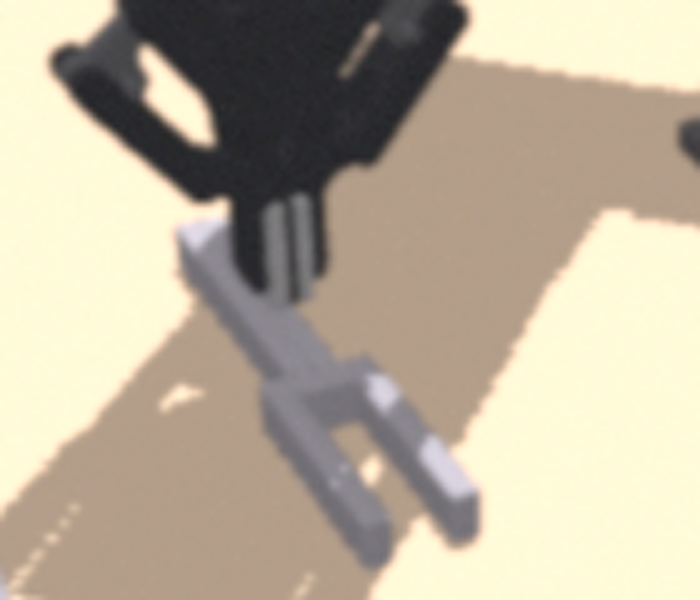

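The scene view puts the shut fingertips at (177,190.6) px, which means z≈30 while the TCP reads 8.4. The frame after lifting agrees, with tips about 20 mm above the reported TCP. The fingers therefore closed just above the shank, so I'll open and go about 23 mm lower, watching the force.

>>> jog_arm(deltas=[{"tx": 0,"ty": 0,"tz": 0,"ax": 0,"ay": 0,"az": 0,"fingers": 0.05},{"tx": 0,"ty": 0,"tz": 0,"ax": 0,"ay": 0,"az": 0,"fingers": 0.05},{"tx": 0,"ty": 0,"tz": 0,"ax": 0,"ay": 0,"az": 0,"fingers": 0.05},{"tx": 0,"ty": 0,"tz": 0.02,"ax": 0,"ay": 0,"az": 0,"fingers": 0.05},{"tx": 0,"ty": 0,"tz": 0.02,"ax": 0,"ay": 0,"az": 0,"fingers": 0.05},{"tx": 0,"ty": 0,"tz": 0.008,"ax": 0,"ay": 0,"az": 0,"fingers": 0.05},{"tx": 0,"ty": 0,"tz": 0.005,"ax": 0,"ay": 0,"az": 0,"fingers": 0.05}])

```text
t: 4.53
tcp_pos: [487.3, -219.6, -4.7]
tcp_rot: [-3.141, 0.0, 0.208]
ft_force: [-1.0, -0.1, -0.0]
grip_width: 50.3
```

>>> jog_arm(deltas=[{"tx": 0,"ty": 0,"tz": 0.005,"ax": 0,"ay": 0,"az": 0,"fingers": 0.05},{"tx": 0,"ty": 0,"tz": 0.003,"ax": 0,"ay": 0,"az": 0,"fingers": 0.05}])

```text
t: 4.78
tcp_pos: [487.6, -219.7, -12.3]
tcp_rot: [3.141, -0.001, 0.208]
ft_force: [0.3, -0.8, -0.3]
grip_width: 50.0
```

>>> jog_arm(deltas=[{"tx": 0,"ty": 0,"tz": 0.002,"ax": 0,"ay": 0,"az": 0,"fingers": 0.05},{"tx": 0,"ty": 0,"tz": 0,"ax": 0,"ay": 0,"az": 0,"fingers": 0.0},{"tx": 0,"ty": 0,"tz": 0,"ax": 0,"ay": 0,"az": 0,"fingers": 0.0},{"tx": 0,"ty": 0,"tz": 0,"ax": 0,"ay": 0,"az": 0,"fingers": 0.0},{"tx": 0,"ty": 0,"tz": 0,"ax": 0,"ay": 0,"az": 0,"fingers": 0.0},{"tx": 0,"ty": 0,"tz": 0,"ax": 0,"ay": 0,"az": 0,"fingers": 0.0}])

```text
t: 5.52
tcp_pos: [487.5, -219.5, -14.0]
tcp_rot: [-3.142, -0.0, 0.208]
ft_force: [-1.4, 2.5, 6.0]
grip_width: 15.6
```

>>> jog_arm(deltas=[{"tx": 0,"ty": 0,"tz": -0.01,"ax": 0,"ay": 0,"az": 0,"fingers": 0.0},{"tx": 0,"ty": 0,"tz": -0.02,"ax": 0,"ay": 0,"az": 0,"fingers": 0.0},{"tx": 0,"ty": 0,"tz": -0.03,"ax": 0,"ay": 0,"az": 0,"fingers": 0.0},{"tx": 0,"ty": 0,"tz": -0.03,"ax": 0,"ay": 0,"az": 0,"fingers": 0.0},{"tx": 0,"ty": 0,"tz": -0.025,"ax": 0,"ay": 0,"az": 0,"fingers": 0.0},{"tx": 0,"ty": 0,"tz": -0.01,"ax": 0,"ay": 0,"az": 0,"fingers": 0.0},{"tx": 0,"ty": 0,"tz": 0,"ax": 0,"ay": 0,"az": 0,"fingers": 0.0},{"tx": 0,"ty": 0,"tz": 0,"ax": 0,"ay": 0,"az": 0,"fingers": 0.0}])

```text
t: 6.52
tcp_pos: [486.2, -218.9, 109.0]
tcp_rot: [-3.14, 0.002, 0.208]
ft_force: [-0.3, -0.5, -3.1]
grip_width: 15.7
```

```bash
python3 - <<'E'
from h import *
a=snap('wrist','w5')['img']; b=snap('scene','s5')['img']; snap('top','top5')
print(get_state()['torque'],get_state()['ft_force'])
cv2.imwrite('pics/f.png',np.hstack([cv2.resize(a,(400,300)),cv2.resize(b[60:270,100:380],(400,300),interpolation=cv2.INTER_CUBIC)]))
for P in ([478.5,-221.5,0],):pass
E
```

```text
[-0.02328297  0.03390527 -0.00041751] [ 0.13899114  1.07653778 -2.46172788]
```

View pics/f.png

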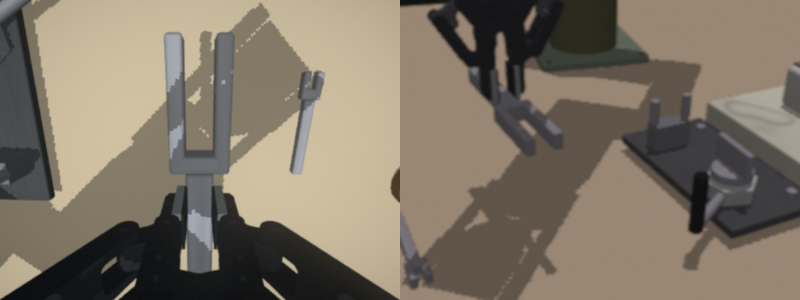

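```bash
python3 - <<'E'
from h import *
y=.208;T=np.array([486.2,-218.9,0])
def P(a,l,z): return T+[a*np.cos(y)-l*np.sin(y),a*np.sin(y)+l*np.cos(y),z]
for z in (133,141): print(z,proj('w5',P(102,0,z))/1.28,proj('w5',P(20,0,z))/1.28, proj('w5',P(102,19,z))/1.28)
# scene: jaw tips top
for z in (133,141): print((proj('s5',P(102,14,z))-[100,60])*[400/280,300/210]+[400,0],(proj('s5',P(102,-14,z))-[100,60])*[400/280,300/210]+[400,0])
E
```

```text
133 [196.484375  32.890625] [196.875   169.53125] [162.421875  32.890625]
141 [196.25     30.15625] [196.71875  174.296875] [160.15625   30.234375]
[557.42857143 139.        ] [529.28571429 145.57142857]
[557.28571429 131.14285714] [528.85714286 137.57142857]
```

The spanner is held straight in the grip, with its origin within about 2 mm of the TCP. Next I move it over the stand.

>>> jog_arm(deltas=[{"tx": 0,"ty": 0,"tz": 0,"ax": 0,"ay": 0,"az": 1.6,"fingers": 0.0},{"tx": 0.003,"ty": -0.018,"tz": 0,"ax": 0,"ay": 0,"az": 0,"fingers": 0.0},{"tx": 0.007,"ty": -0.0425,"tz": 0,"ax": 0,"ay": 0,"az": 0,"fingers": 0.0},{"tx": 0.0085,"ty": -0.0425,"tz": 0,"ax": 0,"ay": 0,"az": 0,"fingers": 0.0},{"tx": 0.0085,"ty": -0.0425,"tz": 0,"ax": 0,"ay": 0,"az": 0,"fingers": 0.0},{"tx": 0.007,"ty": -0.0425,"tz": 0,"ax": 0,"ay": 0,"az": 0,"fingers": 0.0},{"tx": 0.005,"ty": -0.0325,"tz": 0,"ax": 0,"ay": 0,"az": 0,"fingers": 0.0},{"tx": 0,"ty": 0,"tz": 0,"ax": 0,"ay": 0,"az": 0,"fingers": 0.0}])

```text
t: 7.68
tcp_pos: [485.1, 7.5, 110.3]
tcp_rot: [-3.14, 0.001, 0.185]
ft_force: [0.1, -0.5, -2.3]
grip_width: 15.8
```

>>> jog_arm(deltas=[{"tx": 0,"ty": 0,"tz": 0,"ax": 0,"ay": 0,"az": 0,"fingers": 0.0}])

```text
t: 7.8
tcp_pos: [486.0, 4.7, 110.6]
tcp_rot: [3.141, -0.0, 0.181]
ft_force: [0.6, -0.3, -1.8]
grip_width: 15.6
```

```bash
python3 - <<'E'
from h import *
a=snap('wrist','w6')['img']; b=snap('top','top6')['img']; snap('scene','s6')
s=get_state();print(s['tcp_pos'],s['tcp_rot'])
g=cv2.convertScaleAbs(a[0:300,100:400],alpha=1.5)
cv2.imwrite('pics/g.png',cv2.resize(g,(600,600),interpolation=cv2.INTER_CUBIC))
for P in ([425.8,-5.35,88],[421.3,17.6,88],[430.3,-28.3,88],[552,16.6,86],[580.3,20.7,86],[523.7,12.5,86]): print((proj('w6',P)-[100,0])*2)
E
```

```text
[486.21595329   3.69432661 110.55650739] [ 3.14139300e+00 -7.41487771e-05  1.78996110e-01]
[303.4 588.6]
[241.  589.4]
[366. 588.]
[306.  235.8]
[309.2 137.2]
[302.8 325.8]
```

View pics/g.png

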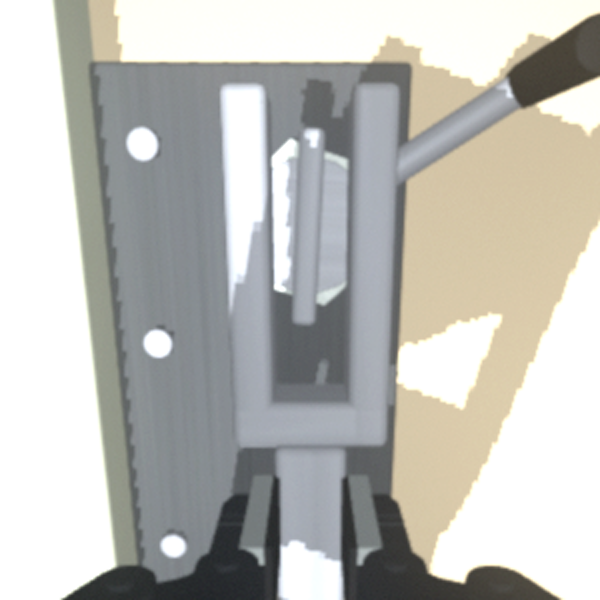

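The wrist view shows the tab from (316,130) to (303,322), midway between the jaw arms centred at x≈310. The spanner's yaw matches the plate, so I'll lower it.

>>> jog_arm(deltas=[{"tx": 0,"ty": -0.001,"tz": 0.02,"ax": 0,"ay": 0,"az": 0,"fingers": 0.0},{"tx": 0,"ty": 0,"tz": 0.01,"ax": 0,"ay": 0,"az": 0,"fingers": 0.0},{"tx": 0,"ty": 0,"tz": 0.006,"ax": 0,"ay": 0,"az": 0,"fingers": 0.0},{"tx": 0,"ty": 0,"tz": 0.006,"ax": 0,"ay": 0,"az": 0,"fingers": 0.0}])

```text
t: 8.45
tcp_pos: [486.3, 5.0, 68.4]
tcp_rot: [3.141, -0.0, 0.18]
ft_force: [0.3, -0.6, -2.0]
grip_width: 16.0
```

>>> jog_arm(deltas=[{"tx": 0,"ty": 0,"tz": 0.008,"ax": 0,"ay": 0,"az": 0,"fingers": 0.0},{"tx": 0,"ty": 0,"tz": 0.008,"ax": 0,"ay": 0,"az": 0,"fingers": 0.0},{"tx": 0,"ty": 0,"tz": 0.005,"ax": 0,"ay": 0,"az": 0,"fingers": 0.0}])

```text
t: 8.82
tcp_pos: [485.6, 5.5, 46.9]
tcp_rot: [-3.141, 0.001, 0.18]
ft_force: [-0.2, -0.2, -3.5]
grip_width: 15.7
```

>>> jog_arm(deltas=[{"tx": 0,"ty": 0,"tz": 0.002,"ax": 0,"ay": 0,"az": 0,"fingers": 0.0},{"tx": 0,"ty": 0,"tz": 0.001,"ax": 0,"ay": 0,"az": 0,"fingers": 0.0},{"tx": 0,"ty": 0,"tz": 0.0,"ax": 0,"ay": 0,"az": 0,"fingers": 0.0}])

```text
t: 9.2
tcp_pos: [486.1, 5.3, 44.6]
tcp_rot: [3.141, -0.0, 0.18]
ft_force: [-0.0, 0.0, -2.9]
grip_width: 15.7
```

>>> jog_arm(deltas=[{"tx": 0,"ty": 0,"tz": 0.001,"ax": 0,"ay": 0,"az": 0,"fingers": 0.0},{"tx": 0,"ty": 0,"tz": 0.001,"ax": 0,"ay": 0,"az": 0,"fingers": 0.0},{"tx": 0,"ty": 0,"tz": 0.0,"ax": 0,"ay": 0,"az": 0,"fingers": 0.0}])

```text
t: 9.57
tcp_pos: [485.9, 5.4, 42.4]
tcp_rot: [-3.142, 0.0, 0.18]
ft_force: [0.3, 0.5, -2.6]
grip_width: 15.7
```

```bash
python3 - <<'E'
from h import *
a=snap('wrist','w7')['img'];b=snap('scene','s7')['img']
cv2.imwrite('pics/i.png',cv2.convertScaleAbs(np.hstack([cv2.resize(a,(400,300)),cv2.resize(b[100:235,230:410],(400,300),interpolation=cv2.INTER_CUBIC)]),alpha=1.4))
E
```

```text
(no output)
```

View pics/i.png

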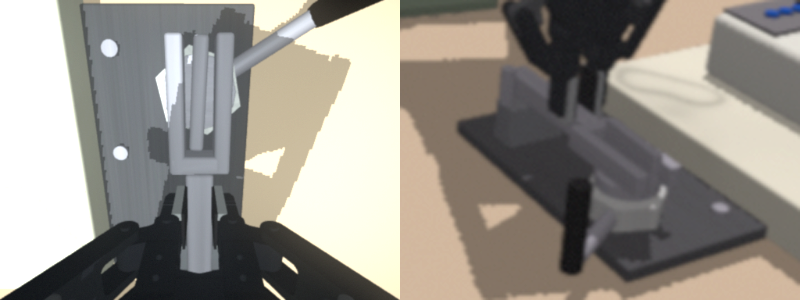

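The spanner straddles the tab and sits just above the flange. I'll lower it to contact (9 pictures viewed so far, or 10 with the crop).

>>> jog_arm(deltas=[{"tx": 0,"ty": 0,"tz": 0.0012,"ax": 0,"ay": 0,"az": 0,"fingers": 0.0},{"tx": 0,"ty": 0,"tz": 0,"ax": 0,"ay": 0,"az": 0,"fingers": 0.0},{"tx": 0,"ty": 0,"tz": 0,"ax": 0,"ay": 0,"az": 0,"fingers": 0.0}])

```text
t: 10.05
tcp_pos: [486.2, 5.3, 41.9]
tcp_rot: [3.141, -0.0, 0.18]
ft_force: [-2.9, 0.8, 5.6]
grip_width: 15.7
```

>>> jog_arm(deltas=[{"tx": 0,"ty": 0,"tz": 0.0012,"ax": 0,"ay": 0,"az": 0,"fingers": 0.0},{"tx": 0,"ty": 0,"tz": 0,"ax": 0,"ay": 0,"az": 0,"fingers": 0.0},{"tx": 0,"ty": 0,"tz": 0,"ax": 0,"ay": 0,"az": 0,"fingers": 0.0}])

```text
t: 10.42
tcp_pos: [486.2, 5.3, 41.8]
tcp_rot: [3.141, 0.0, 0.18]
ft_force: [-6.6, 0.4, 13.4]
grip_width: 16.1
```

Contact is at 13 N. I'll release and rise straight up.

>>> jog_arm(deltas=[{"tx": 0,"ty": 0,"tz": -0.001,"ax": 0,"ay": 0,"az": 0,"fingers": 0.045},{"tx": 0,"ty": 0,"tz": 0,"ax": 0,"ay": 0,"az": 0,"fingers": 0.045},{"tx": 0,"ty": 0,"tz": 0,"ax": 0,"ay": 0,"az": 0,"fingers": 0.045},{"tx": 0,"ty": 0,"tz": 0,"ax": 0,"ay": 0,"az": 0,"fingers": 0.045},{"tx": 0,"ty": 0,"tz": -0.02,"ax": 0,"ay": 0,"az": 0,"fingers": 0.045},{"tx": 0,"ty": 0,"tz": -0.04,"ax": 0,"ay": 0,"az": 0,"fingers": 0.045},{"tx": 0,"ty": 0,"tz": -0.04,"ax": 0,"ay": 0,"az": 0,"fingers": 0.045},{"tx": 0,"ty": 0,"tz": 0,"ax": 0,"ay": 0,"az": 0,"fingers": 0.0}])

```text
t: 11.42
tcp_pos: [489.3, 4.8, 144.9]
tcp_rot: [3.139, -0.008, 0.18]
ft_force: [0.9, 0.0, -0.3]
grip_width: 27.8
```

```bash
python3 - <<'E'
from h import *
a=snap('wrist','w8')['img'];b=snap('top','top8')['img'];s=snap('scene','s8')['img']
cv2.imwrite('pics/j.png',cv2.convertScaleAbs(np.hstack([cv2.resize(a,(400,300)),cv2.resize(s[100:235,230:410],(400,300),interpolation=cv2.INTER_CUBIC)]),alpha=1.4))
print((proj('w8',[617.2,-53.4,95]))/1.28, proj('w8',[554,17,86])/1.28)
y0=.18;O=np.array([553.5,17])
E
```

```text
[291.953125  32.03125 ] [197.03125  91.875  ]
```

View pics/j.png

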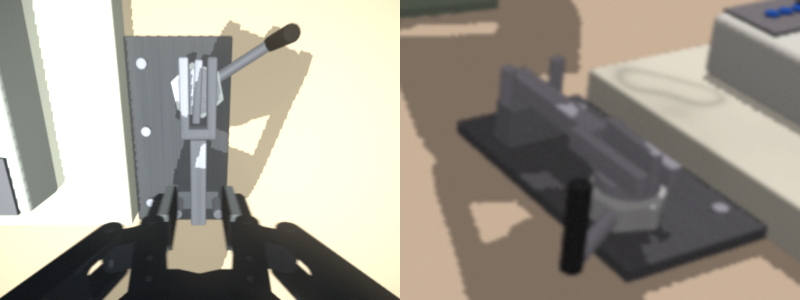

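The spanner lies between the pins, and the handle is at wrist (290,32) where (292,32) was predicted. Next I go to the far side of the handle.

>>> jog_arm(deltas=[{"tx": 0.036,"ty": 0.0152,"tz": 0,"ax": 0,"ay": 0,"az": 0,"fingers": 0.0},{"tx": 0.036,"ty": 0.0152,"tz": 0,"ax": 0,"ay": 0,"az": 0,"fingers": 0.0},{"tx": 0.036,"ty": 0.0152,"tz": 0,"ax": 0,"ay": 0,"az": 0,"fingers": 0.0},{"tx": 0.036,"ty": 0.0152,"tz": 0,"ax": 0,"ay": 0,"az": 0,"fingers": 0.0},{"tx": 0,"ty": 0,"tz": 0,"ax": 0,"ay": 0,"az": -8.2,"fingers": 0.0},{"tx": 0,"ty": 0,"tz": 0,"ax": 0,"ay": 0,"az": -8.2,"fingers": 0.0},{"tx": 0,"ty": 0,"tz": 0,"ax": 0,"ay": 0,"az": -8.2,"fingers": 0.0},{"tx": 0,"ty": 0,"tz": 0,"ax": 0,"ay": 0,"az": -8.2,"fingers": 0.0}])

```text
t: 12.58
tcp_pos: [636.9, -28.4, 138.2]
tcp_rot: [-3.138, 0.003, 0.757]
ft_force: [-0.3, 0.6, 0.8]
grip_width: 0.2
```

>>> jog_arm(deltas=[{"tx": 0,"ty": 0,"tz": 0,"ax": 0,"ay": 0,"az": 0,"fingers": 0.0},{"tx": 0,"ty": 0,"tz": 0,"ax": 0,"ay": 0,"az": 0,"fingers": 0.0}])

```text
t: 12.82
tcp_pos: [637.7, -28.5, 139.7]
tcp_rot: [-3.14, 0.001, 0.751]
ft_force: [-0.7, 0.9, -0.2]
grip_width: 0.0
```

>>> jog_arm(deltas=[{"tx": 0.004,"ty": 0.002,"tz": 0.03,"ax": 0,"ay": 0,"az": 0,"fingers": 0.0},{"tx": 0,"ty": 0,"tz": 0.03,"ax": 0,"ay": 0,"az": 0,"fingers": 0.0},{"tx": 0,"ty": 0,"tz": 0.03,"ax": 0,"ay": 0,"az": 0,"fingers": 0.0},{"tx": 0,"ty": 0,"tz": 0.025,"ax": 0,"ay": 0,"az": 0,"fingers": 0.0},{"tx": 0,"ty": 0,"tz": 0,"ax": 0,"ay": 0,"az": 0,"fingers": 0.0}])

```text
t: 13.45
tcp_pos: [639.9, -26.9, 23.0]
tcp_rot: [-3.136, 0.004, 0.752]
ft_force: [0.7, -0.5, 0.0]
grip_width: 0.1
```

```bash
cat > plan.py <<'E'
from h import *
s=get_state();p=s['tcp_pos'];y=s['tcp_rot'][2];O=np.array([553.5,17.])
print(p.round(1),round(y,3),s['ft_force'].round(1))
d=19
for th in np.arange(-.80,-2.1,-.1):
    yt=th+np.pi/2
    q=O+95*np.array([np.cos(th),np.sin(th)])+d*np.array([np.cos(yt),np.sin(yt)])
    e=q-p[:2];print(th.round(2),'q',q.round(1),'tx %.1f ty %.1f az %.1f'%(e[0]*np.cos(y)+e[1]*np.sin(y),e[0]*np.sin(y)-e[1]*np.cos(y),np.degrees(y-yt)))
    p=q;y=yt
E
python3 plan.py
```

```text
[639.9 -26.9  23. ] 0.752 [ 0.7 -0.5  0. ]
-0.8 q [633.3 -37.9] tx -12.4 ty 3.5 az -1.1
-0.9 q [627.4 -45.6] tx -9.6 ty 1.4 az 5.7
-1.0 q [620.8 -52.7] tx -9.6 ty 1.4 az 5.7
-1.1 q [613.5 -59. ] tx -9.6 ty 1.4 az 5.7
-1.2 q [605.6 -64.7] tx -9.6 ty 1.4 az 5.7
-1.3 q [597.2 -69.5] tx -9.6 ty 1.4 az 5.7
-1.4 q [588.4 -73.4] tx -9.6 ty 1.4 az 5.7
-1.5 q [579.2 -76.4] tx -9.6 ty 1.4 az 5.7
-1.6 q [569.7 -78.5] tx -9.6 ty 1.4 az 5.7
-1.7 q [560.1 -79.7] tx -9.6 ty 1.4 az 5.7
-1.8 q [550.4 -79.8] tx -9.6 ty 1.4 az 5.7
-1.9 q [540.8 -79. ] tx -9.6 ty 1.4 az 5.7
-2.0 q [531.2 -77.3] tx -9.6 ty 1.4 az 5.7
```

>>> jog_arm(deltas=[{"tx": -0.0124,"ty": 0.0035,"tz": 0,"ax": 0,"ay": 0,"az": -1.1,"fingers": 0.0},{"tx": -0.0048,"ty": 0.0007,"tz": 0,"ax": 0,"ay": 0,"az": 2.85,"fingers": 0.0},{"tx": -0.0048,"ty": 0.0007,"tz": 0,"ax": 0,"ay": 0,"az": 2.85,"fingers": 0.0},{"tx": -0.0048,"ty": 0.0007,"tz": 0,"ax": 0,"ay": 0,"az": 2.85,"fingers": 0.0}])

```text
t: 13.95
tcp_pos: [628.4, -49.8, 28.0]
tcp_rot: [3.139, -0.003, 0.62]
ft_force: [1.1, -0.2, -0.8]
grip_width: -0.1
```

>>> jog_arm(deltas=[{"tx": -0.0048,"ty": 0.0007,"tz": 0,"ax": 0,"ay": 0,"az": 2.85,"fingers": 0.0},{"tx": -0.0048,"ty": 0.0007,"tz": 0,"ax": 0,"ay": 0,"az": 2.85,"fingers": 0.0},{"tx": -0.0048,"ty": 0.0007,"tz": 0,"ax": 0,"ay": 0,"az": 2.85,"fingers": 0.0},{"tx": -0.0048,"ty": 0.0007,"tz": 0,"ax": 0,"ay": 0,"az": 2.85,"fingers": 0.0}])

```text
t: 14.45
tcp_pos: [614.7, -61.8, 28.5]
tcp_rot: [3.139, -0.006, 0.421]
ft_force: [3.6, 0.6, -1.9]
grip_width: 0.1
```

>>> jog_arm(deltas=[{"tx": -0.0048,"ty": 0,"tz": 0,"ax": 0,"ay": 0,"az": 2.85,"fingers": 0.0},{"tx": -0.0048,"ty": 0,"tz": 0,"ax": 0,"ay": 0,"az": 2.85,"fingers": 0.0},{"tx": -0.0048,"ty": 0,"tz": 0,"ax": 0,"ay": 0,"az": 2.85,"fingers": 0.0},{"tx": -0.0048,"ty": 0.0005,"tz": 0,"ax": 0,"ay": 0,"az": 2.85,"fingers": 0.0},{"tx": -0.0048,"ty": 0.0005,"tz": 0,"ax": 0,"ay": 0,"az": 2.85,"fingers": 0.0},{"tx": -0.0048,"ty": 0.0005,"tz": 0,"ax": 0,"ay": 0,"az": 2.85,"fingers": 0.0}])

```text
t: 15.2
tcp_pos: [589.0, -73.5, 29.2]
tcp_rot: [3.137, -0.009, 0.123]
ft_force: [3.3, -1.8, -0.5]
grip_width: 0.2
```

```bash
python3 plan.py | head -1; python3 - <<'E'
from h import *
snap('scene','s9');snap('top','top9');snap('wrist','w9')
E
```

```text
[589.  -73.5  29.2] 0.123 [ 3.3 -1.8 -0.5]
```

The push force of about 3.7 N matches the nut's stiffness. Continuing.

>>> jog_arm(deltas=[{"tx": -0.0048,"ty": 0.0007,"tz": 0,"ax": 0,"ay": 0,"az": 2.85,"fingers": 0.0},{"tx": -0.0048,"ty": 0.0007,"tz": 0,"ax": 0,"ay": 0,"az": 2.85,"fingers": 0.0},{"tx": -0.0048,"ty": 0.0007,"tz": 0,"ax": 0,"ay": 0,"az": 2.85,"fingers": 0.0},{"tx": -0.0048,"ty": 0.0007,"tz": 0,"ax": 0,"ay": 0,"az": 2.85,"fingers": 0.0},{"tx": -0.0048,"ty": 0.0007,"tz": 0,"ax": 0,"ay": 0,"az": 2.85,"fingers": 0.0}])

```text
t: 15.98
tcp_pos: [563.4, -77.3, 28.0]
tcp_rot: [3.14, -0.005, -0.124]
ft_force: [4.0, -4.0, 1.4]
grip_width: -0.2
```

>>> jog_arm(deltas=[{"tx": -0.0048,"ty": 0.0007,"tz": 0,"ax": 0,"ay": 0,"az": 2.85,"fingers": 0.0},{"tx": -0.0048,"ty": 0.0007,"tz": 0,"ax": 0,"ay": 0,"az": 2.85,"fingers": 0.0}])

```text
t: 16.23
tcp_pos: [553.5, -77.1, 28.0]
tcp_rot: [3.14, -0.005, -0.224]
ft_force: [3.0, -3.8, 0.7]
grip_width: 0.2
```

>>> jog_arm(deltas=[{"tx": -0.0024,"ty": 0.0003,"tz": 0,"ax": 0,"ay": 0,"az": 1.4,"fingers": 0.0},{"tx": -0.0024,"ty": 0.0003,"tz": 0,"ax": 0,"ay": 0,"az": 1.4,"fingers": 0.0}])

```text
t: 16.48
tcp_pos: [547.5, -75.6, 27.0]
tcp_rot: [-3.142, -0.002, -0.273]
ft_force: [3.8, -1.9, 1.0]
grip_width: 0.1
```

>>> jog_arm(deltas=[{"tx": -0.0024,"ty": 0.0008,"tz": 0,"ax": 0,"ay": 0,"az": 1.4,"fingers": 0.0},{"tx": -0.0024,"ty": 0.0008,"tz": 0,"ax": 0,"ay": 0,"az": 1.4,"fingers": 0.0}])

```text
t: 16.73
tcp_pos: [541.3, -75.3, 26.1]
tcp_rot: [-3.141, -0.0, -0.322]
ft_force: [2.8, -0.9, 1.1]
grip_width: -0.2
```

>>> jog_arm(deltas=[{"tx": -0.0024,"ty": 0.0005,"tz": 0,"ax": 0,"ay": 0,"az": 1.4,"fingers": 0.0},{"tx": -0.0024,"ty": 0.0005,"tz": 0,"ax": 0,"ay": 0,"az": 1.4,"fingers": 0.0}])

```text
t: 16.98
tcp_pos: [536.2, -74.7, 26.0]
tcp_rot: [-3.141, 0.0, -0.371]
ft_force: [3.6, -1.3, 1.6]
grip_width: -0.1
```

```bash
python3 - <<'E'
from h import *
s=get_state();print(s['tcp_pos'],s['ft_force'])
for n,f in (('scene','s10'),('top','top10'),('wrist','w10')): snap(n,f)
b=cv2.imread('pics/s10.png');w=cv2.imread('pics/w10.png')
cv2.imwrite('pics/k.png',cv2.convertScaleAbs(np.hstack([cv2.resize(w,(400,300)),cv2.resize(b[100:235,230:410],(400,300),interpolation=cv2.INTER_CUBIC)]),alpha=1.4))
E
```

```text
[536.23975053 -74.70051395  25.96093196] [ 3.62376987 -1.3008273   1.63986024]
```

>>> jog_arm(deltas=[{"tx": -0.002,"ty": 0.0004,"tz": 0,"ax": 0,"ay": 0,"az": 1.2,"fingers": 0.0},{"tx": 0,"ty": 0,"tz": 0,"ax": 0,"ay": 0,"az": 0,"fingers": 0.0}])

```text
t: 17.38
tcp_pos: [533.9, -74.5, 25.8]
tcp_rot: [3.141, 0.001, -0.391]
ft_force: [1.8, -2.1, -0.3]
grip_width: 0.2
```

>>> jog_arm(deltas=[{"tx": -0.002,"ty": 0.0004,"tz": 0,"ax": 0,"ay": 0,"az": 1.2,"fingers": 0.0},{"tx": 0,"ty": 0,"tz": 0,"ax": 0,"ay": 0,"az": 0,"fingers": 0.0}])

```text
t: 17.62
tcp_pos: [532.0, -74.1, 25.9]
tcp_rot: [3.141, 0.001, -0.412]
ft_force: [2.3, -2.3, -1.5]
grip_width: -0.2
```

>>> jog_arm(deltas=[{"tx": -0.002,"ty": 0.0004,"tz": 0,"ax": 0,"ay": 0,"az": 1.2,"fingers": 0.0},{"tx": 0,"ty": 0,"tz": 0,"ax": 0,"ay": 0,"az": 0,"fingers": 0.0}])

```text
t: 17.88
tcp_pos: [531.1, -74.1, 26.3]
tcp_rot: [3.142, -0.002, -0.433]
ft_force: [4.5, -2.3, -1.1]
grip_width: -0.3
```

The picture limit is reached, so I'll go by force and calculation. The last step advanced only 0.9 mm with the force rising. Pressing slightly further.

>>> jog_arm(deltas=[{"tx": -0.002,"ty": 0.0003,"tz": 0,"ax": 0,"ay": 0,"az": 0,"fingers": 0.0},{"tx": 0,"ty": 0,"tz": 0,"ax": 0,"ay": 0,"az": 0,"fingers": 0.0}])

```text
t: 18.12
tcp_pos: [530.5, -74.2, 26.9]
tcp_rot: [-3.142, -0.005, -0.433]
ft_force: [6.1, -4.2, -1.5]
grip_width: -0.2
```

>>> jog_arm(deltas=[{"tx": -0.001,"ty": 0.0002,"tz": 0,"ax": 0,"ay": 0,"az": 0,"fingers": 0.0},{"tx": 0,"ty": 0,"tz": 0,"ax": 0,"ay": 0,"az": 0,"fingers": 0.0}])

```text
t: 18.38
tcp_pos: [530.2, -74.2, 27.1]
tcp_rot: [-3.141, -0.006, -0.433]
ft_force: [8.2, -5.0, -3.0]
grip_width: -0.1
```

The force climbs with no travel, and the geometry gives locknut + screw ≈ 1.50 = 1.25 + 0.25, which is the stop. Backing off and lifting clear.

>>> jog_arm(deltas=[{"tx": 0.005,"ty": 0,"tz": 0,"ax": 0,"ay": 0,"az": 0,"fingers": 0.0},{"tx": 0.015,"ty": 0.003,"tz": 0,"ax": 0,"ay": 0,"az": 0,"fingers": 0.0},{"tx": 0.015,"ty": 0.005,"tz": 0,"ax": 0,"ay": 0,"az": 0,"fingers": 0.0},{"tx": 0,"ty": 0,"tz": -0.03,"ax": 0,"ay": 0,"az": 0,"fingers": 0.0},{"tx": 0,"ty": 0,"tz": -0.05,"ax": 0,"ay": 0,"az": 0,"fingers": 0.0},{"tx": 0,"ty": 0,"tz": -0.05,"ax": 0,"ay": 0,"az": 0,"fingers": 0.0},{"tx": 0.02,"ty": 0.04,"tz": -0.02,"ax": 0,"ay": 0,"az": 0,"fingers": 0.0},{"tx": 0.02,"ty": 0.04,"tz": 0,"ax": 0,"ay": 0,"az": 0,"fingers": 0.0}])

```text
t: 19.38
tcp_pos: [561.0, -186.2, 179.4]
tcp_rot: [3.141, -0.006, -0.431]
ft_force: [-0.2, -0.6, -0.4]
grip_width: 0.1
```

>>> jog_arm(deltas=[{"tx": 0,"ty": 0.05,"tz": 0,"ax": 0,"ay": 0,"az": 0,"fingers": 0.0},{"tx": 0,"ty": 0.05,"tz": 0,"ax": 0,"ay": 0,"az": 0,"fingers": 0.0},{"tx": 0,"ty": 0.05,"tz": 0,"ax": 0,"ay": 0,"az": 0,"fingers": 0.0},{"tx": 0,"ty": 0,"tz": 0,"ax": 0,"ay": 0,"az": 0,"fingers": 0.0},{"tx": 0,"ty": 0,"tz": 0,"ax": 0,"ay": 0,"az": 0,"fingers": 0.0}])

```text
t: 20.0
tcp_pos: [495.8, -320.5, 175.7]
tcp_rot: [-3.141, 0.001, -0.433]
ft_force: [0.7, 0.5, -0.0]
grip_width: -0.0
```

```bash
python3 - <<'E'
from h import *
s=get_state();print(s['tcp_pos'],s['ft_force'])
snap('top','top11');snap('scene','s11')
a=cv2.cvtColor(cv2.imread('pics/top11.png'),cv2.COLOR_BGR2GRAY)
O=np.array([553.5,17.])
def bar(th,r,z): # sample handle top darkness
    q=proj('top11',[O[0]+r*np.cos(th),O[1]+r*np.sin(th),z]); u,v=q.round().astype(int); return int(a[v-1:v+2,u-1:u+2].mean())
for th in np.arange(-.7,-2.3,-.05): print(round(th,2),[bar(th,95,z) for z in (95,80,60)],bar(th,60,33), end=' | ')
# spanner check: bright top along shank line & arms, gray grid in spanner frame at z=74
print()
y=.18;c0=np.array([484.6,4.5])
for x in (-80,-60,-40,-20,0,26,60,90,98):
    row=[]
    for l in range(-30,31,4):
        u,v=proj('top11',[c0[0]+x*np.cos(y)-l*np.sin(y),c0[1]+x*np.sin(y)+l*np.cos(y),74]).round().astype(int);row.append(int(a[v,u]))
    print(x,row)
E
```

```text
[ 495.80922993 -320.53000286  175.71572845] [ 0.70070586  0.47623518 -0.03433913]
-0.7 [128, 128, 128] 114 | -0.75 [128, 128, 128] 122 | -0.8 [128, 128, 128] 127 | -0.85 [128, 128, 128] 127 | -0.9 [128, 128, 128] 127 | -0.95 [128, 128, 128] 127 | -1.0 [128, 128, 128] 128 | -1.05 [128, 128, 128] 128 | -1.1 [128, 128, 128] 128 | -1.15 [128, 128, 128] 128 | -1.2 [128, 128, 128] 127 | -1.25 [128, 128, 128] 127 | -1.3 [128, 128, 128] 127 | -1.35 [128, 128, 128] 127 | -1.4 [128, 128, 128] 127 | -1.45 [128, 128, 128] 127 | -1.5 [128, 128, 128] 127 | -1.55 [128, 128, 128] 127 | -1.6 [127, 128, 128] 127 | -1.65 [128, 128, 128] 127 | -1.7 [128, 128, 128] 127 | -1.75 [128, 127, 127] 127 | -1.8 [127, 127, 127] 124 | -1.85 [127, 127, 124] 118 | -1.9 [125, 116, 94] 90 | -1.95 [64, 57, 45] 94 | -2.0 [44, 45, 44] 106 | -2.05 [45, 44, 42] 105 | -2.1 [77, 77, 77] 93 | -2.15 [124, 125, 127] 77 | -2.2 [127, 127, 127] 66 | -2.25 [126, 127, 127] 61 | 
-80 [46, 48, 58, 60, 63, 63, 62, 57, 83, 120, 117, 117, 97, 63, 63, 63]
-60 [48, 68, 118, 117, 97, 93, 73, 57, 118, 116, 115, 115, 72, 103, 118, 109]
-40 [63, 64, 63, 62, 44, 44, 45, 69, 117, 113, 114, 109, 69, 63, 63, 64]
-20 [62, 62, 62, 56, 44, 46, 48, 86, 114, 112, 115, 95, 62, 61, 62, 63]
0 [61, 61, 62, 48, 44, 45, 55, 102, 113, 113, 113, 70, 62, 62, 63, 63]
26 [56, 46, 46, 53, 112, 125, 113, 114, 113, 113, 112, 119, 115, 90, 64, 63]
60 [111, 84, 78, 68, 110, 105, 84, 52, 75, 108, 91, 110, 107, 72, 64, 62]
90 [50, 50, 57, 96, 110, 87, 63, 109, 92, 61, 101, 109, 75, 64, 64, 64]
98 [62, 64, 64, 102, 110, 72, 94, 108, 72, 62, 108, 110, 86, 64, 64, 65]
```

```bash
python3 -c "
from h import *
print(close_job())"
```

```text
the job is handed in; nothing more can be done
None
```

The large spanner is lying over the screw's tab with its shank between the pins, and the locknut is tight against its stop. I handed the job in at about t = 20 s; it reports no verdict.

**What went wrong on the way:** the first grasp closed on nothing. The fingertips sit about 20 mm higher than the reported TCP, so I went about 22 mm lower and gripped. The width then read 15.7 mm on the 18 mm shank, but the hold was firm.

**Last checks, all from camera calibration and force readings:**

| Check | Result | Limit |
|---|---|---|
| Handle direction | about -2.02 rad (world), so locknut + screw ≈ 1.50 rad | – |
| Locknut | about 1.25 rad, if the screw has taken up all its 0.25 rad of play | over 1.0 rad |
| Screw | at most about 0.25 rad by that reasoning | within 0.35 rad |
| Spanner, across | about 5 mm off its place | 15 mm |
| Spanner, turn | about 0.06 rad | 0.2 rad |

- **Stop:** the push force rose from about 3.7 N to 9.6 N with almost no further travel.
- **Robot:** it is well clear of everything and the wrist force reads about zero.
- **Not confirmed directly:** I did not measure the screw angle itself. The 12-picture limit was used up, so I judged the final state from pixel values and did not look at it. I did not re-measure the spanner's height or position along the stand after the push.

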